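Rebuild the chickpea grinder's roller carrier

ROBOT

A 6-joint arm with a two-finger parallel gripper is mounted at the origin on the work surface. World frame = base frame: x ahead of the robot, y to its left, z up, the work surface at z = 0. Lengths are in mm, angles in rad, forces in N, time in s.
With the tool pointing down it reaches from about 325 to 850 mm from the base axis. Payload 15.5 kg.
Tool frame: the origin (TCP) lies on the centre line of the jaws, within the pads' length; the fingertips stand r.tip_extent ahead of it and the grasp point (between the pads) lies 2 mm behind it (r.tip_extent is the distance from the TCP to the fingertips, in mm); z points along the fingers, y is the line along which they close (so a half turn about z gives the same grasp; the last joint's range is limited). The gripper opens to 91 mm and grips with 3 to 60 N. Pads are 32 mm wide; open, the fingers measure 118 mm over their backs; the gripper's body (76 mm by 178 mm) begins 60 mm behind the grasp point.
Start: joints at [-0.096, 0.494, 1.345, -0, 1.302, -0.096], TCP at [625.001, 0.003, 230.915] pointing down, gripper open.
Joint ranges: [-2.91, 2.91], [-0.82, 2.16], [0.22, 2.67], [-1.22, 4.37], [0.12, 2.79], [-3.08, 3.08]. Speed limits (rad/s): [1.89, 1.89, 2.57, 3.01, 3.01, 3.01].

INTERFACE

Orientations are given as a 3x3 rotation matrix whose columns are the frame's x, y, z axes.
In Python, from plant import r, imaging, order gives the robot as it stands.
- The arm moves only by the tool jog_arm, never from a script. Its argument "deltas" is a list of rows, each a list of 2 entries, a list of its own where there are three numbers: the shift along the tool's x, y, z scaled (see below), then the turn, a rotation vector about the tool's x, y, z scaled (see below). In form: [[[x, y, z], [rx, ry, rz]], ...]. A call has exactly 5 rows; each row is the pose to reach, as a shift and turn from the pose commanded when the call began, along the tool's axes at that moment, turning the shorter way round; what a row does not reach only later rows make up. The controller multiplies each number of a shift by 0.75 m and each number of a turn by 180 degrees. A row lasts 1/8 s, in which the tool goes at most 62.5 mm and 10.7 degrees, less where a joint would pass 70% of its speed; a pose out of reach is approached as far as the arm can. A call with a number of a shift or a turn outside -1 to 1 is refused whole. A call with a gripper value outside its range is refused whole. "hand" is the opening, from 0 (shut) to 1 (fully open), set as the call begins (left out, the last holds). The fingers move at their own pace and stop on an object; the grip force is fixed at half the most. Time passes only in rows, so rows that repeat a pose let the fingers close, or fill a call up. It gives the time, the measured TCP pose, the force, the opening and the grip force at its end, in the units of the state.
- r.state(): the state, without advancing time (a new reading comes with each control period).
- imaging.snapshot(name): name is "scene" or "side" or "wrist"; returns a dict with "color" (480x640x3 uint8, red, green, blue), "mtx" (3x3 intrinsics, pixels), "dist_coeffs" ([k1, k2, p1, p2, k3] as OpenCV has them; the pictures are not rectified), "R" (3x3) and "t" (3): a world point X has camera coordinates R X + t. Camera axes: x right, y down, z forward; pixel columns grow to the right and rows downward; lengths in mm; the calibration is good to about 2 mm. A picture is of the moment at which its call begins. There is no depth.
- order.hand_in(): hands the job in; it is judged then, once.
Trained networks look in a picture, given as the dict that the camera call returned (one of the last four; its "shot" number tells which), for a name from the list of things; names that differ only in an ending like _2 or _b are one class to them, and where a whole thing is asked for, a point or a joint stands for the part that bears it (a point fixed in the world has none). Each returns a list of dicts, best first, with "confidence" (0 to 1); they miss things now and then, are a little off and sometimes report something else, mostly with a low value. They report only what shows in the picture. A call takes as long as a camera call. They do not tell look-alikes from the thing itself.
- imaging.masks_of(picture, target): "pixels" (480x640 bool, what is visible of it) and "bbox" ([centre column, centre row, width, height] in pixels, round what is visible of it).
The state is a dict: "time": time; "joint_pos": joint angles; "dq": joint speeds; "joint_efforts": joint torques, N m; "tool_pos": TCP position; "tool_rot": TCP orientation; "wrist_force": force on the tool from outside, world axes, zero at the start; "ft_torque": the same for the moment, N m; "width": finger opening in mm; "grip_force": force on a finger pad.
Only numpy, scipy, OpenCV 4.12 (cv2) and the standard library are available. Lean on these libraries where they do the work, as an engineer would, in place of code of your own. Each camera call takes 0.05 s, during which the arm holds its last target. There are 200 camera calls.

TASK

Put the washed chickpea grinder's roller carrier back together: slide every stone roller that stands on the worktop onto a pin of the carrier, one to a pin and fully down, and lift the black dust cap off the middle shaft and stand it upright on the worktop or a grey mat, clear of the carrier. Then press the pump of the oil bottle right down and let it come up again, and only after that slide the steel bearing cup, mouth down, over the middle shaft until it sits on the hub. Leave the jar and the other kitchen things where they are.

Things in the scene. Friction and masses are not known exactly. Their poses are not given: they have to be found in the camera images.
- carrier: roller carrier, fixed: bright round metal disc, 230 mm across, 20 mm thick, lying on the worktop. Four bare steel pins stand in a square round a middle hub and shaft. An oil bottle stands on a bracket on its +y side. Origin: centre of the underside; z up, +y towards the bottle
- pin0 (a point): carrier pin 0, a steel pin 22 mm in diameter, 78 mm from the carrier's centre; neighbouring pins 110 mm apart. The point lies on the pin's axis at its foot, on the disc's top (20 mm above the worktop), where a roller's underside comes to rest; the pin's top is 78 mm above it (its last 8 mm tapered)
- pin1 (a point): carrier pin 1, a steel pin 22 mm in diameter, 78 mm from the carrier's centre; neighbouring pins 110 mm apart. The point lies on the pin's axis at its foot, on the disc's top (20 mm above the worktop), where a roller's underside comes to rest; the pin's top is 78 mm above it (its last 8 mm tapered)
- pin2 (a point): carrier pin 2, a steel pin 22 mm in diameter, 78 mm from the carrier's centre; neighbouring pins 110 mm apart. The point lies on the pin's axis at its foot, on the disc's top (20 mm above the worktop), where a roller's underside comes to rest; the pin's top is 78 mm above it (its last 8 mm tapered)
- pin3 (a point): carrier pin 3, a steel pin 22 mm in diameter, 78 mm from the carrier's centre; neighbouring pins 110 mm apart. The point lies on the pin's axis at its foot, on the disc's top (20 mm above the worktop), where a roller's underside comes to rest; the pin's top is 78 mm above it (its last 8 mm tapered)
- shaft (a point): middle shaft: 24 mm in diameter, on a hub 48 mm across. The point lies on the axis on the hub's top (70 mm above the worktop), where the cup's rim comes to rest; the shaft's top is 55 mm above it (its last 8 mm tapered)
- roller0: pale stone roller, a plain tube: 60 mm outside diameter, 60 mm high, 27 mm bore right through, about 0.3 kg, standing on end on the worktop; all rollers are alike and either end may be down. Origin: its middle (30 mm above its underside), z along the bore. Two to four rollers are there; an absent one reads None
- roller1: pale stone roller, a plain tube: 60 mm outside diameter, 60 mm high, 27 mm bore right through, about 0.3 kg, standing on end on the worktop; all rollers are alike and either end may be down. Origin: its middle (30 mm above its underside), z along the bore. Two to four rollers are there; an absent one reads None
- roller2: pale stone roller, a plain tube: 60 mm outside diameter, 60 mm high, 27 mm bore right through, about 0.3 kg, standing on end on the worktop; all rollers are alike and either end may be down. Origin: its middle (30 mm above its underside), z along the bore. Two to four rollers are there; an absent one reads None
- roller3: pale stone roller, a plain tube: 60 mm outside diameter, 60 mm high, 27 mm bore right through, about 0.3 kg, standing on end on the worktop; all rollers are alike and either end may be down. Origin: its middle (30 mm above its underside), z along the bore. Two to four rollers are there; an absent one reads None
- cap: black plastic dust cap, at the start mouth down over the middle shaft with its rim on the hub: a slim tube, 44 mm outside diameter, 88 mm high, closed flat top, 32 mm bore 80 mm deep. Origin: centre of its mouth rim (its underside), z towards its closed top
- cup: steel bearing cup: like an upturned beaker with a flange round its mouth (70 mm across, 8 mm thick), above it 52 mm outside diameter, 71 mm high, closed bevelled top (straight side up to 65 mm), mouth down, 29 mm bore 59 mm deep. Origin: centre of its mouth rim (its underside), z towards its closed top
- pump (a joint): pump cap of the oil bottle: 0 up, 0.010 m fully pressed; sprung, about 8 N at full stroke
- pump_top (a point): centre of the top face of the round white pump cap (40 mm across), 184 mm above the worktop when up, 185 mm from the carrier's centre; a short spout points from it to the middle shaft (down to 160 mm above the worktop). The bottle is 62 mm across and fixed
- jar: bystander: jar with a steel lid and paper label, 52 mm across, 85 mm high, standing among the rollers; origin centre of underside
- shaker: bystander: slim glass shaker with a black cap, 44 mm across, 90 mm high; origin centre of underside
There are look-alikes about, which are no part of the job. Of the things like the cap, leave any that is yellow; of the rest the larger one is meant.

How it is judged:
By the outcome, as a careful person would: the job done as asked, in the order asked, and still so for the second after the job is handed in, with the robot touching nothing.
Of roller0, roller1, roller2, roller3 only 2 to 4 are there at a start; the rules pass over those that are not, and their reading is None.
At some moment in a run one of roller0, roller1, roller2, roller3, cup may be knocked a few centimetres aside while the robot is not near it.
It also fails if it takes over 210 s, if anything falls off the work surface, if the arm or the gripper's body presses on something with over 40 N, if the wrist force passes 120 N, or if a joint passes its speed limit or range.

## Working session

There is one attempt and no reset: what is moved stays moved. The work goes in short steps, Python scripts to look and compute and a tool call to move; the robot and the scene stay as the last step left them, time stands still between calls to the robot, and variables do not carry over. Pictures are saved under pics/ and viewed, at most 14 in all, crops included, and the job is handed in when it is done.

Besides the shell and the picture viewer there is one more tool, called after "Emit:" as a command line: name --argument value ..., lists and objects as JSON in quotes. jog_arm: Moves the arm, as the interface text tells. Shifts and turns lie within -1 to 1; 1 stands for 0.75 m of shift or 180 degrees of turn. Its arguments: {"type":"object","properties":{"deltas":{"type":"array","items":{"type":"array"}},"hand":{"type":"number"}},"required":["deltas"]}

```bash
mkdir -p pics; ls
cat > h.py <<'E'
import numpy as np, cv2
from plant import r, imaging, order
def snap(n, f=None):
    p=imaging.snapshot(n)
    if f: cv2.imwrite(f'pics/{f}.png', p["color"][:,:,::-1])
    return p
def proj(p,X):
    return cv2.projectPoints(np.atleast_2d(np.float64(X)),cv2.Rodrigues(np.array(p["R"]))[0],np.float64(p["t"]),np.array(p["mtx"]),np.array(p["dist_coeffs"]))[0][:,0]
def ray(p,uv):
    x=cv2.undistortPoints(np.float64([[uv]]),np.array(p["mtx"]),np.array(p["dist_coeffs"]))[0,0]
    R=np.array(p["R"]);d=R.T@[x[0],x[1],1];return -R.T@np.array(p["t"]),d/np.linalg.norm(d)
def atz(p,uv,z):
    c,d=ray(p,uv);return c+d*(z-c[2])/d[2]
def tri(*obs):
    A=np.zeros((3,3));b=np.zeros(3)
    for p,uv in obs:
        c,d=ray(p,uv);M=np.eye(3)-np.outer(d,d);A+=M;b+=M@c
    X=np.linalg.solve(A,b);return X,[np.linalg.norm(proj(p,X)[0]-uv) for p,uv in obs]
E
python3 - <<'E'
from h import *
np.set_printoptions(precision=1,suppress=True)
s=r.state();print(s,r.tip_extent)
for n in("scene","side","wrist"):
    p=snap(n,n)
    print(n,-np.array(p["R"]).T@p["t"],np.array(p["R"])[2])
    for t in("roller0","cap","cup","carrier","pump_top","jar","shaker"):
        try:
            for d in imaging.masks_of(p,t): print(t,round(d["confidence"],2),np.round(d["bbox"]))
        except Exception as e: print(t,e)
E
```

```text
pics
{'time': 0.0, 'joint_pos': array([-0.1,  0.5,  1.3, -0. ,  1.3, -0.1]), 'dq': array([ 0.,  0.,  0., -0., -0., -0.]), 'joint_efforts': array([ -0. , -87.9, -38.2,   0.1,   0.1,  -0. ]), 'tool_pos': array([624.6,   0. , 230.3]), 'tool_rot': array([[-0.,  1., -0.],
       [ 1.,  0.,  0.],
       [ 0., -0., -1.]]), 'wrist_force': array([-1.1,  0.8, -0.6]), 'ft_torque': array([-0.1,  0. , -0. ]), 'grip_force': 0.0, 'width': 91.30889503148036} 17.0
scene [ 853.7 -401.4  930.4] [-0.4  0.4 -0.8]
roller0 0.59 [433. 180.  31.  37.]
roller0 0.34 [335. 280. 134. 129.]
cap 0.9 [278. 218.  21.  42.]
cap 0.88 [326. 265.  29.  41.]
cap 0.82 [249. 240.  20.  27.]
carrier 0.96 [336. 281. 133. 131.]
jar 0.68 [198. 325.  34.  45.]
shaker 0.76 [284. 414.  29.  40.]
side [  93.3  951.9 1083.4] [ 0.3 -0.7 -0.7]
roller0 0.63 [278. 405.  29.  42.]
roller0 0.56 [227. 372.  33.  43.]
cap 0.81 [366. 295.  22.  38.]
cap 0.68 [381. 278.  19.  33.]
cap 0.67 [307. 239.  21.  37.]
cup 0.73 [314. 351.  30.  43.]
carrier 0.65 [303. 279. 100. 119.]
carrier 0.55 [312. 347.  24.  45.]
pump_top 0.71 [276. 266.  21.  25.]
pump_top 0.57 [303. 281.  98. 123.]
jar 0.68 [276. 266.  23.  27.]
jar 0.55 [384. 218.  19.  37.]
jar 0.55 [304. 282. 102. 118.]
jar 0.29 [282. 406.  30.  42.]
shaker 0.61 [307. 193.  20.  35.]
shaker 0.61 [304. 282. 100. 114.]
wrist [625.5  82.1 384.4] [-0.  -0.3 -1. ]
cap 0.9 [ 82. 188.  95.  51.]
cap 0.76 [232. 262.  76.  68.]
cap 0.6 [ 90. 247.  66.  45.]
cap 0.58 [117.  18.  78.  35.]
cup 0.72 [118.  18.  82.  36.]
cup 0.58 [170.  51.  71.  99.]
carrier 0.87 [247. 160. 225. 320.]
pump_top 0.76 [170.  51.  68. 101.]
jar 0.35 [249. 161. 225. 321.]
shaker 0.39 [345. 383.  13.   6.]
```

View pics/scene.png

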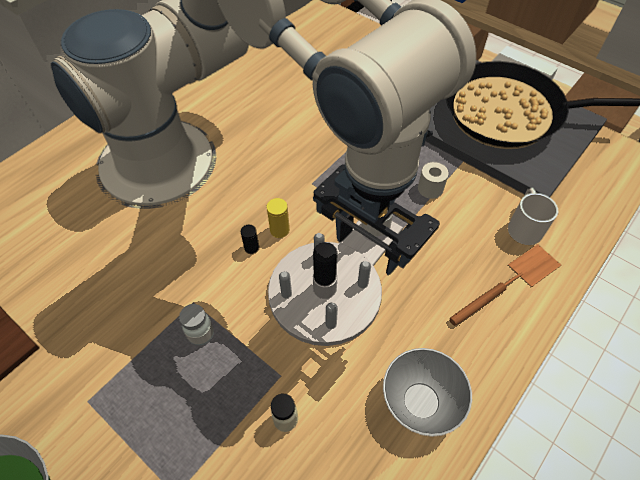

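View pics/side.png

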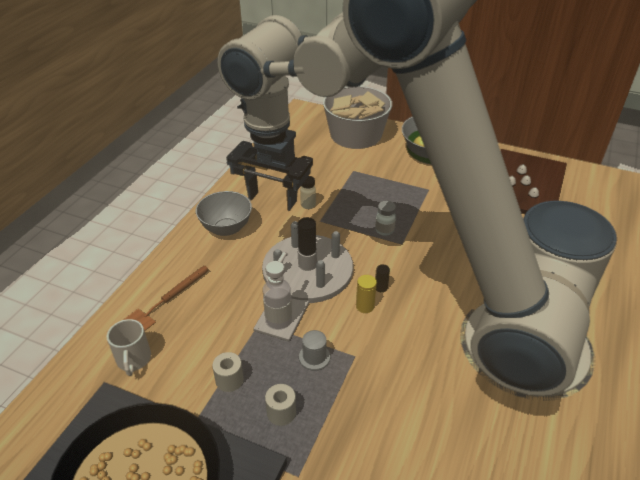

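View pics/wrist.png

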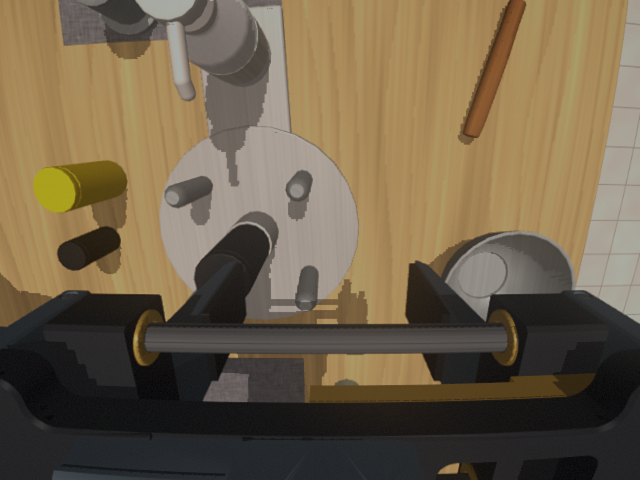

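Scene: the cap candidates are the black cap on the shaft (326,265), a yellow one (278,218) and a small black one at (249,240). By the description I want the large black one on the shaft. Side: rollers at (228,372) and (280,405), cup at (314,350), jar at (386,218), shaker at (307,193). The wrist view shows the carrier at (260,222) and the pump at about (170,5).

Run:
```python
from h import *
np.set_printoptions(precision=1,suppress=True)
S=snap("scene");W=snap("wrist");D=snap("side")
print("carrier S",atz(S,(325,294),20),"W",atz(W,(260,222),20),"D",atz(D,(308,267),20))
print("cap top S/D",tri((S,(325,248)),(D,(307,222))))
for n,uv,z in(("r1",(229,362),60),("r2",(281,393),60),("cup",(314,340),71),("jar",(387,208),85),("pump",(276,268),184),("yellow",(367,282),80),("smallblack",(383,268),60),("shaker",(307,183),90)):
    print(n,atz(D,uv,z))
print("pins W",[atz(W,u,98) for u in((173,197),(297,190),(307,302))])
print("pins D",[atz(D,u,98) for u in((336,235),(321,265),(295,225),(277,252))])
print("roller S",atz(S,(434,172),60))
```

```text
carrier S [557.2 -27.5  20. ] W [551.6  -8.9  20. ] D [539.4  -9.6  20. ]
cap top S/D (array([544. , -15.2, 162.8]), [np.float64(0.8207120026859377), np.float64(0.6222568835784016)])
r1 [559.3 344.7  60. ]
r2 [427.7 368.9  60. ]
cup [417.  230.7  71. ]
jar [ 411.  -232.5   85. ]
pump [531.6 168.3 184. ]
yellow [369.1  35.2  80. ]
smallblack [355.1 -42.   60. ]
shaker [ 645.6 -242.1   90. ]
pins W [array([491.7,  33.3,  98. ]), array([600.9,  38.9,  98. ]), array([607.8, -68. ,  98. ])]
pins D [array([488.8, -67.9,  98. ]), array([481.5,  42.9,  98. ]), array([597.4, -61.8,  98. ]), array([595.3,  44.2,  98. ])]
roller S [564.5 348.9  60. ]
```

Emit:
jog_arm --deltas '[[[0.08, -0.045, -0.033], [0, 0, 0]], [[0.16, -0.09, -0.066], [0, 0, 0]], [[0.24, -0.135, -0.1], [0, 0, 0]], [[0.333, -0.18, -0.132], [0, 0, 0]], [[0.333, -0.18, -0.132], [0, 0, 0]]]' --hand 1

```text
time: 1.98
tool_pos: [488.8, 251.6, 331.0]
tool_rot: [[-0.001, 1.0, 0.001], [1.0, 0.001, 0.0], [0.0, 0.001, -1.0]]
wrist_force: [1.4, 0.4, 0.3]
width: 91.0
grip_force: 0.0
```

Emit:
jog_arm --deltas '[[[0, 0, 0], [0, 0, 0]], [[0, 0, 0], [0, 0, 0]], [[0, 0, 0], [0, 0, 0]], [[0, 0, 0], [0, 0, 0]], [[0, 0, 0], [0, 0, 0]]]'

```text
time: 2.6
tool_pos: [490.2, 249.2, 329.7]
tool_rot: [[0.001, 1.0, -0.0], [1.0, -0.001, -0.0], [-0.0, -0.0, -1.0]]
wrist_force: [-0.9, -0.3, -0.4]
width: 91.0
grip_force: 0.0
```

Run:
```python
from h import *
np.set_printoptions(precision=1,suppress=True)
print(r.state()["tool_pos"])
p=snap("wrist","w2"); s=snap("scene","s2")
for n,q in(("w",p),("s",s)):
  for t in("roller0","cup","jar","cap","pump_top"):
    for d in imaging.masks_of(q,t): print(n,t,round(d["confidence"],2),np.round(d["bbox"]))
cv2.imwrite("pics/m.png",np.hstack([p["color"],s["color"]])[:,:,::-1])
cv2.imwrite("pics/m.png",cv2.resize(cv2.imread("pics/m.png"),(800,300)))
```

```text
[490.2 249.2 329.7]
w roller0 0.8 [384. 123.  54.  52.]
w roller0 0.73 [278.  98.  50.  54.]
w cup 0.62 [278. 216.  52.  54.]
w cap 0.9 [365. 382.  30.  14.]
w cap 0.89 [243. 379.  28.  31.]
w cap 0.62 [249. 342.  37.  58.]
w pump_top 0.97 [371. 305.  37.  39.]
s roller0 0.86 [432. 179.  29.  37.]
s roller0 0.67 [392. 144.  28.  33.]
s roller0 0.41 [334. 259. 135. 173.]
s cup 0.87 [349. 183.  34.  41.]
s cup 0.53 [326. 264.  26.  40.]
s jar 0.57 [199. 324.  35.  41.]
s cap 0.82 [278. 218.  22.  41.]
s cap 0.69 [326. 264.  28.  42.]
s cap 0.56 [250. 240.  18.  30.]
s pump_top 0.95 [377. 186.  29.  31.]
```

View pics/m.png

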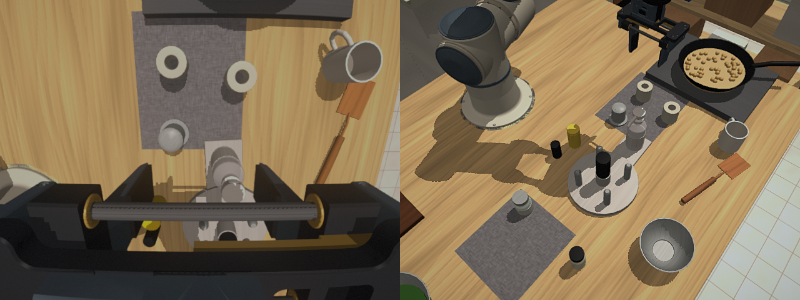

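Seen here: two rollers at wrist (342,125)×2-scale — network says (384,123) and (278,98) — and the cup at (278,216). There is no further roller anywhere. Next is a closer measurement of the carrier.

Emit:
jog_arm --deltas '[[[-0.08, 0.02, 0], [0, 0, 0]], [[-0.16, 0.04, 0], [0, 0, 0]], [[-0.24, 0.06, 0], [0, 0, 0]], [[-0.32, 0.073, 0], [0, 0, 0]], [[-0.4, 0.073, 0], [0, 0, 0]]]'

```text
time: 3.82
tool_pos: [545.1, -52.3, 329.9]
tool_rot: [[0.0, 1.0, 0.0], [1.0, -0.0, -0.0], [-0.0, 0.0, -1.0]]
wrist_force: [0.5, 0.2, 0.3]
width: 91.2
grip_force: 0.0
```

Emit:
jog_arm --deltas '[[[-0.02, 0, 0], [0, 0, 0]], [[-0.02, 0, 0], [0, 0, 0]], [[-0.02, 0, 0], [0, 0, 0]], [[-0.02, 0, 0], [0, 0, 0]], [[-0.02, 0, 0], [0, 0, 0]]]'

```text
time: 4.45
tool_pos: [544.8, -64.4, 330.0]
tool_rot: [[-0.001, 1.0, 0.0], [1.0, 0.001, 0.0], [0.0, 0.0, -1.0]]
wrist_force: [-0.7, -0.7, -1.2]
width: 91.4
grip_force: 0.0
```

Run:
```python
from h import *
import pickle
p=snap("wrist");pickle.dump(p,open("A.pkl","wb"))
print(r.state()["tool_pos"])
for t in("cap","pump_top","carrier"):
    for d in imaging.masks_of(p,t): print(t,round(d["confidence"],2),np.round(d["bbox"]))
c=p["color"][0:300,160:560,::-1];cv2.imwrite("pics/A.png",cv2.resize(c,(800,600),interpolation=cv2.INTER_CUBIC))
```

```text
[544.7899685  -64.57118232 329.94904424]
cap 0.88 [186. 180.  42.  31.]
cap 0.76 [187. 122.  58.  40.]
pump_top 0.78 [318.  17.  14.  34.]
carrier 0.81 [328. 123. 167. 246.]
```

View pics/A.png

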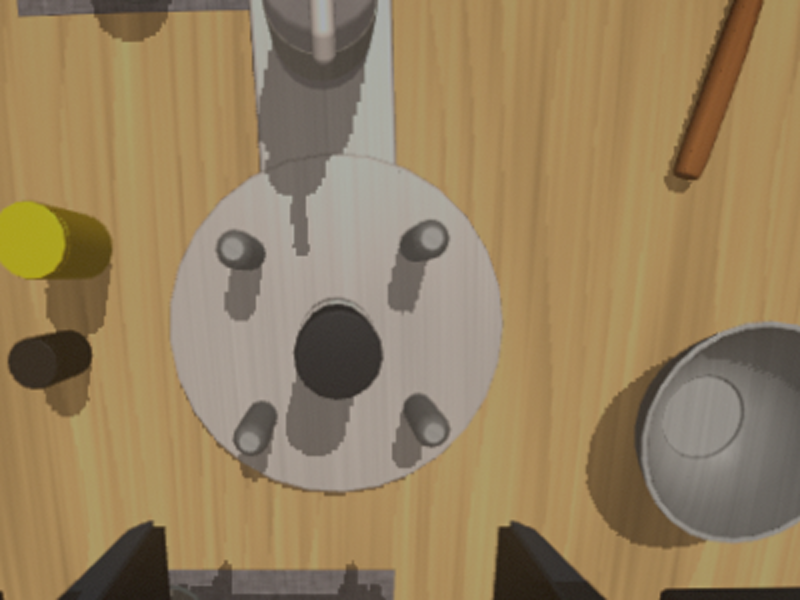

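Close crop: the black disc at crop (340,352) is the cap on the shaft, larger than the black look-alike at (35,362), and the yellow one is at (35,240). Pin tops are at (235,248), (432,238), (250,437) and (433,432).

Run:
```python
from h import *
import pickle
np.set_printoptions(precision=1,suppress=True)
A=pickle.load(open("A.pkl","rb"));D=snap("side");S=snap("scene")
f=lambda u:np.array([160+u[0]/2,u[1]/2])
pins=[(233,248),(433,238),(248,438),(434,433)]
dp=[(321,265),(277,252),(336,235),(295,225)]
for u,d in zip(pins,dp): print(atz(A,f(u),98),*tri((A,f(u)),(D,d)))
print("cap",atz(A,f((339,352)),158),tri((A,f((339,352))),(D,(307,222)),(S,(325,248))))
# disc fit
g=cv2.cvtColor(A["color"],cv2.COLOR_RGB2HSV)
m=[d for d in imaging.masks_of(S,"pump_top")]
# disc edge points from the crop (left,right,bottom,upper-left..)
e=[(171,322),(503,322),(336,493),(215,213),(452,205),(218,442),(455,440)]
P=np.array([atz(A,f(u),20) for u in e]);B=np.c_[2*P[:,:2],np.ones(len(P))]
s=np.linalg.lstsq(B,(P[:,:2]**2).sum(1),rcond=None)[0];print("disc",s[:2],np.sqrt(s[2]+s[0]**2+s[1]**2))
q=imaging.masks_of(S,"pump_top")
for d in q[:2]: print(d["bbox"])
print("pump",tri((S,(376,172)),(D,(275,266))))
```

```text
[491.1  32.8  98. ] [487.8  32.5  85.6] [np.float64(1.544388241492547), np.float64(0.7437306881369848)]
[601.2  38.2  98. ] [600.6  38.   90.9] [np.float64(1.5562007470883432), np.float64(0.7083987514104223)]
[496.  -74.9  98. ] [493.8 -78.1  87.4] [np.float64(0.8261955351996436), np.float64(0.40457981094583173)]
[606.3 -71.8  98. ] [606.7 -75.9  83.6] [np.float64(1.6793217872656536), np.float64(0.8037324041961378)]
cap [549.1 -17.8 158. ] (array([546. , -16.4, 163. ]), [np.float64(3.3124624113161207), np.float64(1.2593494320028664), np.float64(0.8579283282022335)])
disc [549.1 -21.4] 113.20662080740158
[376.6, 186.5, 27.9, 32.0]
[350.4, 166.2, 12.1, 9.2]
pump (array([527.8, 168.2, 192. ]), [np.float64(2.727333625366802), np.float64(2.4525593843564515)])
```

Emit:
jog_arm --deltas '[[[0.062, 0.006, 0], [0, 0, 0]], [[0.062, 0.006, 0.08], [0, 0, 0]], [[0.062, 0.006, 0.16], [0, 0, 0]], [[0.062, 0.006, 0.23], [0, 0, 0]], [[0.062, 0.006, 0.256], [0, 0, 0]]]' --hand 1

```text
time: 5.48
tool_pos: [547.7, -18.6, 135.0]
tool_rot: [[0.0, 1.0, -0.004], [1.0, -0.0, 0.001], [0.001, -0.004, -1.0]]
wrist_force: [0.4, 1.1, -0.3]
width: 91.1
grip_force: 0.0
```

Emit:
jog_arm --deltas '[[[0, 0, 0], [0, 0, 0]], [[0, 0, 0], [0, 0, 0]], [[0, 0, 0], [0, 0, 0]], [[0, 0, 0], [0, 0, 0]], [[0, 0, 0], [0, 0, 0]]]' --hand 0.3

```text
time: 6.1
tool_pos: [549.4, -18.8, 138.3]
tool_rot: [[0.0, 1.0, 0.001], [1.0, -0.0, -0.0], [-0.0, 0.001, -1.0]]
wrist_force: [-1.0, -0.5, -0.2]
width: 44.1
grip_force: 0.4
```

Emit:
jog_arm --deltas '[[[0, 0, 0], [0, 0, 0]], [[0, 0, 0], [0, 0, 0]], [[0, 0, 0], [0, 0, 0]], [[0, 0, 0], [0, 0, 0]], [[0, 0, 0], [0, 0, 0]]]' --hand 0.3

```text
time: 6.72
tool_pos: [549.3, -18.8, 138.1]
tool_rot: [[-0.0, 1.0, 0.0], [1.0, 0.0, -0.0], [-0.0, 0.0, -1.0]]
wrist_force: [-2.0, 0.1, 5.6]
width: 43.0
grip_force: 30.0
```

Emit:
jog_arm --deltas '[[[0, 0, -0.05], [0, 0, 0]], [[0, 0, -0.1], [0, 0, 0]], [[-0.06, 0, -0.1], [0, 0, 0]], [[-0.13, 0, -0.1], [0, 0, 0]], [[-0.2, 0, -0.1], [0, 0, 0]]]'

```text
time: 7.35
tool_pos: [549.1, -170.1, 212.9]
tool_rot: [[-0.001, 1.0, 0.0], [1.0, 0.001, 0.0], [0.0, 0.0, -1.0]]
wrist_force: [0.3, 0.1, -1.3]
width: 43.4
grip_force: 30.0
```

Emit:
jog_arm --deltas '[[[-0.04, 0, 0], [0, 0, 0]], [[-0.04, 0, 0.06], [0, 0, 0]], [[-0.04, 0, 0.12], [0, 0, 0]], [[-0.04, 0, 0.175], [0, 0, 0]], [[-0.04, 0, 0.185], [0, 0, 0]]]'

```text
time: 7.98
tool_pos: [547.8, -198.1, 71.9]
tool_rot: [[0.0, 1.0, -0.004], [1.0, -0.0, 0.002], [0.002, -0.004, -1.0]]
wrist_force: [0.3, -0.7, -0.3]
width: 43.1
grip_force: 30.0
```

Emit:
jog_arm --deltas '[[[0, 0, 0.004], [0, 0, 0]], [[0, 0, 0.007], [0, 0, 0]], [[0, 0, 0.007], [0, 0, 0]], [[0, 0, 0.007], [0, 0, 0]], [[0, 0, 0.007], [0, 0, 0]]]'

```text
time: 8.6
tool_pos: [549.4, -198.8, 69.3]
tool_rot: [[-0.0, 1.0, 0.001], [1.0, 0.0, -0.0], [-0.0, 0.001, -1.0]]
wrist_force: [-0.4, 0.7, -0.7]
width: 43.0
grip_force: 30.0
```

Emit:
jog_arm --deltas '[[[0, 0, 0.001], [0, 0, 0]], [[0, 0, 0.0015], [0, 0, 0]], [[0, 0, 0.0015], [0, 0, 0]], [[0, 0, 0.0015], [0, 0, 0]], [[0, 0, 0.0015], [0, 0, 0]]]'

```text
time: 9.22
tool_pos: [549.3, -198.8, 68.1]
tool_rot: [[-0.0, 1.0, 0.0], [1.0, 0.0, -0.0], [-0.0, 0.0, -1.0]]
wrist_force: [-2.2, -0.7, 6.9]
width: 43.2
grip_force: 30.0
```

Emit:
jog_arm --deltas '[[[0, 0, 0], [0, 0, 0]], [[0, 0, 0], [0, 0, 0]], [[0, 0, 0], [0, 0, 0]], [[0, 0, 0], [0, 0, 0]], [[0, 0, 0], [0, 0, 0]]]' --hand 1

```text
time: 9.85
tool_pos: [549.2, -198.7, 67.8]
tool_rot: [[-0.0, 1.0, -0.0], [1.0, 0.0, 0.0], [0.0, -0.0, -1.0]]
wrist_force: [-0.4, 0.9, 0.6]
width: 89.1
grip_force: 0.0
```

Emit:
jog_arm --deltas '[[[0, 0, -0.06], [0, 0, 0]], [[0, 0, -0.13], [0, 0, 0]], [[0, 0, -0.2], [0, 0, 0]], [[0, 0, -0.27], [0, 0, 0]], [[0.06, 0, -0.3], [0, 0, 0]]]'

```text
time: 10.48
tool_pos: [550.2, -155.4, 295.9]
tool_rot: [[0.003, 1.0, 0.004], [1.0, -0.003, -0.002], [-0.002, 0.004, -1.0]]
wrist_force: [0.3, 0.9, -0.6]
width: 91.0
grip_force: 0.0
```

Emit:
jog_arm --deltas '[[[0.07, -0.02, 0], [0, 0, 0]], [[0.15, -0.04, 0], [0, 0, 0]], [[0.23, -0.06, 0], [0, 0, 0]], [[0.31, -0.08, 0], [0, 0, 0]], [[0.38, -0.08, 0], [0, 0, 0]]]'

```text
time: 11.1
tool_pos: [488.0, 133.2, 293.1]
tool_rot: [[-0.0, 1.0, 0.0], [1.0, 0.0, 0.0], [0.0, 0.0, -1.0]]
wrist_force: [0.5, -0.9, 0.3]
width: 91.1
grip_force: 0.0
```

Emit:
jog_arm --deltas '[[[0.08, 0, 0], [0, 0, 0]], [[0.13, 0, 0], [0, 0, 0]], [[0.13, 0, 0], [0, 0, 0]], [[0.13, 0, 0], [0, 0, 0]], [[0.13, 0, 0], [0, 0, 0]]]'

```text
time: 11.72
tool_pos: [489.3, 227.8, 292.8]
tool_rot: [[0.001, 1.0, -0.0], [1.0, -0.001, -0.0], [-0.0, -0.0, -1.0]]
wrist_force: [0.6, -0.0, 0.0]
width: 91.3
grip_force: 0.0
```

Run:
```python
from h import *
import pickle
np.set_printoptions(precision=1,suppress=True)
print(r.state()["tool_pos"])
p=snap("wrist");pickle.dump(p,open("B.pkl","wb"))
for t,z in(("roller0",30),("cup",35)):
    for d in imaging.masks_of(p,t): print(t,round(d["confidence"],2),np.round(d["bbox"],1),atz(p,d["bbox"][:2],z))
S=snap("scene");D=snap("side")
for d in imaging.masks_of(S,"cap"): print(np.round(d["bbox"]),atz(S,d["bbox"][:2],44))
c=np.hstack([p["color"][:300,160:560],S["color"][180:480,140:540]]);cv2.imwrite("pics/B.png",c[:,:,::-1])
```

```text
[489.3 227.8 292.8]
roller0 0.82 [273.9  77.2  55.6  66. ] [430.4 378.4  30. ]
roller0 0.6 [391.  101.5  61.2  54.6] [566.8 351.6  30. ]
roller0 0.41 [377.6 321.2  44.4  75.8] [563.4  61.1  30. ]
cup 0.61 [272.6 206.7  56.   58.4] [423.4 227.   35. ]
[263. 351.  30.  39.] [ 551.1 -199.7   44. ]
[251. 240.  20.  31.] [364.7 -37.7  44. ]
[277. 218.  20.  42.] [370.  39.  44.]
[433. 179.  30.  36.] [568.6 344.2  44. ]
[335. 260. 140. 176.] [532.4  35.1  44. ]
```

View pics/B.png

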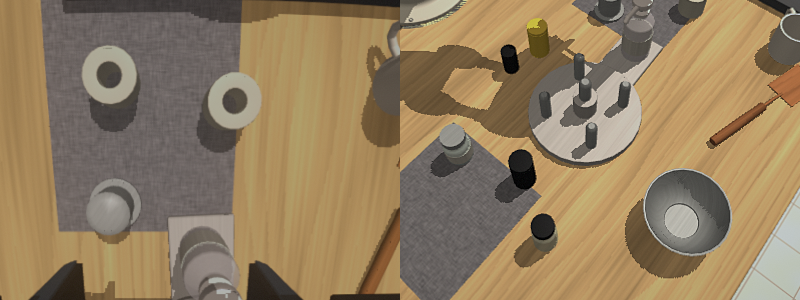

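Composite: rollers at crop (109,74) and (235,100), cup at (113,207). On the right the shaft is now bare and the cap stands upright at (522,170).

Run:
```python
from h import *
import pickle
np.set_printoptions(precision=1,suppress=True)
B=pickle.load(open("B.pkl","rb"));S=snap("scene");D=snap("side")
def ell(p,box):  # bright ring top
    x,y,w,h=[int(v) for v in box];k=p["color"][y-h:y+h,x-w:x+w].astype(int).sum(2)
    return k
for d in imaging.masks_of(B,"roller0")[:2]+imaging.masks_of(S,"roller0")[:2]+imaging.masks_of(D,"roller0")[:2]: print(np.round(d["bbox"]),round(d["confidence"],2))
for u in((269.5,74),(395,100)): print(atz(B,u,60))
print("tri",tri((B,(269.5,74)),(D,(281,393))),tri((B,(395,100)),(D,(229,362)),(S,(434,172))))
print("cup top",atz(B,(270,213),71),tri((B,(270,213)),(D,(314,340)),(S,(350,175))))
print("cupflange",atz(B,(273+2,203),8))
g=B["color"].mean(2).astype(int)
print(g[74,235:305:2]);print(g[40:110:2,269]);print(g[100,360:430:2]);print(g[66:136:2,395])
```

```text
Traceback (most recent call last):
ValueError: only the last four pictures can be asked about
```

Run:
```python
from h import *
import pickle
np.set_printoptions(precision=1,suppress=True)
B=snap("wrist");pickle.dump(B,open("B.pkl","wb"));S=snap("scene");D=snap("side")
for u in((269.5,74),(395,100)): print(atz(B,u,60))
print("tri",tri((B,(269.5,74)),(D,(281,393))),tri((B,(395,100)),(D,(229,362)),(S,(434,172))))
print("cup top",atz(B,(270,213),71),tri((B,(270,213)),(D,(314,340)),(S,(350,175))))
g=B["color"].mean(2).astype(np.uint8)
# bore: dark blob in ring, subpixel
for x,y in((269,74),(395,100)):
    w=g[y-22:y+22,x-22:x+22];m=(w>150).astype(np.uint8)
    cs=cv2.findContours(cv2.threshold(g[y-45:y+45,x-45:x+45],150,255,0)[1],cv2.RETR_CCOMP,cv2.CHAIN_APPROX_NONE)[0]
    for c in cs:
        if len(c)>25: e=cv2.fitEllipse(c);print(len(c),e[0][0]+x-45,e[0][1]+y-45,e[1],atz(B,(e[0][0]+x-45,e[0][1]+y-45),60))
```

```text
[429.9 377.5  60. ]
[565.5 351.1  60. ]
tri (array([428.2, 374.6,  66.7]), [np.float64(3.1438273868142463), np.float64(1.6807751385338146)]) (array([562.9, 348.2,  61.2]), [np.float64(3.5244176076002325), np.float64(2.4443921088892613), np.float64(0.8813151415788493)])
cup top [425.9 227.7  71. ] (array([422.8, 223.8,  58.5]), [np.float64(1.2037526275946984), np.float64(1.211963365742161), np.float64(0.543354196780128)])
155 268.8959541320801 74.83960723876953 (52.327091217041016, 56.6094856262207) [429.2 376.7  60. ]
80 268.9625129699707 75.19792556762695 (27.66447639465332, 29.350290298461914) [429.3 376.3  60. ]
154 394.63072204589844 100.78097152709961 (51.460201263427734, 55.37385177612305) [565.1 350.3  60. ]
78 394.5174674987793 101.23844146728516 (26.75860023498535, 28.8011417388916) [565.  349.8  60. ]
```

Emit:
jog_arm --deltas '[[[0.08, 0.05, 0], [0, 0, 0]], [[0.163, 0.101, 0.04], [0, 0, 0]], [[0.163, 0.101, 0.12], [0, 0, 0]], [[0.163, 0.101, 0.2], [0, 0, 0]], [[0.163, 0.101, 0.26], [0, 0, 0]]]' --hand 1

```text
time: 12.9
tool_pos: [564.4, 351.2, 95.2]
tool_rot: [[-0.001, 1.0, -0.001], [1.0, 0.001, -0.001], [-0.001, -0.001, -1.0]]
wrist_force: [0.7, -0.2, 0.1]
width: 91.0
grip_force: 0.0
```

Emit:
jog_arm --deltas '[[[0, 0, 0.02], [0, 0, 0]], [[0, 0, 0.04], [0, 0, 0]], [[0, 0, 0.06], [0, 0, 0]], [[0, 0, 0.07], [0, 0, 0]], [[0, 0, 0.07], [0, 0, 0]]]'

```text
time: 13.52
tool_pos: [565.1, 351.0, 45.4]
tool_rot: [[0.0, 1.0, 0.0], [1.0, -0.0, 0.0], [0.0, 0.0, -1.0]]
wrist_force: [0.1, -0.1, -0.4]
width: 91.2
grip_force: 0.0
```

Emit:
jog_arm --deltas '[[[0, 0, 0], [0, 0, 0]], [[0, 0, 0], [0, 0, 0]], [[0, 0, 0], [0, 0, 0]], [[0, 0, 0], [0, 0, 0]], [[0, 0, 0], [0, 0, 0]]]' --hand 0.4

```text
time: 14.15
tool_pos: [565.1, 351.1, 45.5]
tool_rot: [[-0.0, 1.0, 0.0], [1.0, 0.0, 0.0], [0.0, 0.0, -1.0]]
wrist_force: [-0.4, -0.7, 4.3]
width: 59.5
grip_force: 30.0
```

Emit:
jog_arm --deltas '[[[0, 0, 0], [0, 0, 0]], [[0, 0, 0], [0, 0, 0]], [[0, 0, 0], [0, 0, 0]], [[0, 0, 0], [0, 0, 0]], [[0, 0, 0], [0, 0, 0]]]'

```text
time: 14.78
tool_pos: [565.1, 351.0, 45.5]
tool_rot: [[0.0, 1.0, 0.0], [1.0, -0.0, 0.0], [0.0, 0.0, -1.0]]
wrist_force: [-1.5, -0.1, 7.0]
width: 59.2
grip_force: 30.0
```

Emit:
jog_arm --deltas '[[[0, 0, -0.08], [0, 0, 0]], [[0, 0, -0.16], [0, 0, 0]], [[0, 0, -0.24], [0, 0, 0]], [[-0.02, 0, -0.32], [0, 0, 0]], [[-0.08, 0, -0.34], [0, 0, 0]]]'

```text
time: 15.4
tool_pos: [566.1, 292.2, 304.2]
tool_rot: [[-0.002, 1.0, 0.006], [1.0, 0.002, 0.003], [0.003, 0.006, -1.0]]
wrist_force: [1.3, 0.1, -3.3]
width: 59.4
grip_force: 30.0
```

Emit:
jog_arm --deltas '[[[-0.08, 0.01, 0], [0, 0, 0]], [[-0.16, 0.02, 0], [0, 0, 0]], [[-0.24, 0.03, 0], [0, 0, 0]], [[-0.32, 0.04, 0], [0, 0, 0]], [[-0.4, 0.055, 0], [0, 0, 0]]]'

```text
time: 16.02
tool_pos: [605.9, -10.9, 300.0]
tool_rot: [[-0.0, 1.0, -0.001], [1.0, 0.0, 0.0], [0.0, -0.001, -1.0]]
wrist_force: [0.9, 1.0, -2.1]
width: 59.0
grip_force: 30.0
```

Emit:
jog_arm --deltas '[[[-0.07, 0, 0], [0, 0, 0]], [[-0.082, 0, 0.05], [0, 0, 0]], [[-0.082, 0, 0.1], [0, 0, 0]], [[-0.082, 0, 0.15], [0, 0, 0]], [[-0.082, 0, 0.18], [0, 0, 0]]]'

```text
time: 16.65
tool_pos: [605.1, -70.4, 163.0]
tool_rot: [[0.0, 1.0, -0.003], [1.0, -0.0, 0.001], [0.001, -0.003, -1.0]]
wrist_force: [0.4, -0.5, -3.0]
width: 59.4
grip_force: 30.0
```

Emit:
jog_arm --deltas '[[[0, 0, 0], [0, 0, 0]], [[0, 0, 0], [0, 0, 0]], [[0, 0, 0], [0, 0, 0]], [[0, 0, 0], [0, 0, 0]], [[0, 0, 0], [0, 0, 0]]]'

```text
time: 17.27
tool_pos: [606.4, -70.6, 165.7]
tool_rot: [[0.0, 1.0, 0.001], [1.0, -0.0, -0.0], [-0.0, 0.001, -1.0]]
wrist_force: [-0.1, 0.1, -2.2]
width: 59.4
grip_force: 30.0
```

Run:
```python
from h import *
np.set_printoptions(precision=1,suppress=True)
print(r.state()["tool_pos"])
p=snap("wrist");S=snap("scene");D=snap("side")
for n,q in(("S",S),("D",D)):
    for d in imaging.masks_of(q,"roller0"): print(n,np.round(d["bbox"]),round(d["confidence"],2))
a=p["color"][0:400,100:500];b=S["color"][200:350,240:440]
cv2.imwrite("pics/C.png",np.hstack([cv2.resize(a,(400,400)),cv2.resize(b,(400,300))[:300].copy() if 0 else cv2.copyMakeBorder(cv2.resize(b,(400,300)),0,100,0,0,0)])[:,:,::-1])
```

```text
[606.4 -70.6 165.7]
S [328. 297.  26.  36.] 0.65
D [280. 407.  28.  42.] 0.62
D [294. 206.  24.  38.] 0.57
D [314. 354.  28.  42.] 0.3
```

View pics/C.png

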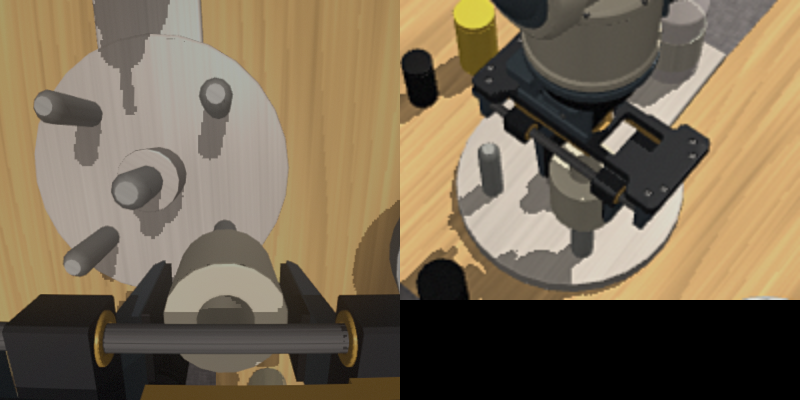

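The held roller's top is at crop (226,317). The other pin tops are at (47,106), (215,93) and (75,265), with the shaft top at (127,192).

Run:
```python
from h import *
np.set_printoptions(precision=1,suppress=True)
p=snap("wrist")
for u in((147,106),(315.5,93),(175,266)): print(atz(p,u,98))
print("shaft",atz(p,(226,192),125))
print("predicted top circle",proj(p,[[606.4,-71.6,180.2],[606.4-30,-71.6,180.2],[606.4+30,-71.6,180.2],[606.4,-41.6,180.2],[606.4,-101.6,180.2],[606.4,-71.6+13.5,180.2]]))
```

```text
[493.5  32.5  98. ]
[600.5  38.6  98. ]
[498.5 -76.   98. ]
shaft [548.4 -18.6 125. ]
predicted top circle [[324.9 322.1]
 [261.4 321.9]
 [388.4 321.9]
 [324.8 262.6]
 [324.9 374.5]
 [324.8 296.3]]
```

Emit:
jog_arm --deltas '[[[-0.0005, 0, 0.015], [0, 0, 0]], [[-0.0005, 0, 0.022], [0, 0, 0]], [[-0.0005, 0, 0.029], [0, 0, 0]], [[-0.0005, 0, 0.037], [0, 0, 0]], [[-0.0005, 0, 0.041], [0, 0, 0]]]'

```text
time: 18.2
tool_pos: [606.1, -70.8, 134.1]
tool_rot: [[0.0, 1.0, -0.0], [1.0, -0.0, 0.0], [0.0, -0.0, -1.0]]
wrist_force: [-0.1, 0.3, -1.9]
width: 59.4
grip_force: 30.0
```

Emit:
jog_arm --deltas '[[[0, 0, 0.02], [0, 0, 0]], [[0, 0, 0.04], [0, 0, 0]], [[0, 0, 0.06], [0, 0, 0]], [[0, 0, 0.08], [0, 0, 0]], [[0, 0, 0.088], [0, 0, 0]]]'

```text
time: 18.82
tool_pos: [605.8, -70.8, 67.2]
tool_rot: [[0.0, 1.0, -0.001], [1.0, -0.0, 0.0], [0.0, -0.001, -1.0]]
wrist_force: [0.2, -0.1, -1.5]
width: 59.5
grip_force: 30.0
```

Emit:
jog_arm --deltas '[[[0, 0, 0.002], [0, 0, 0]], [[0, 0, 0.003], [0, 0, 0]], [[0, 0, 0.003], [0, 0, 0]], [[0, 0, 0.003], [0, 0, 0]], [[0, 0, 0.003], [0, 0, 0]]]'

```text
time: 19.45
tool_pos: [606.4, -70.9, 66.5]
tool_rot: [[-0.0, 1.0, 0.0], [1.0, 0.0, -0.0], [-0.0, 0.0, -1.0]]
wrist_force: [0.6, 0.2, -2.8]
width: 59.4
grip_force: 30.0
```

Emit:
jog_arm --deltas '[[[0, 0, 0.001], [0, 0, 0]], [[0, 0, 0.001], [0, 0, 0]], [[0, 0, 0.001], [0, 0, 0]], [[0, 0, 0.001], [0, 0, 0]], [[0, 0, 0.001], [0, 0, 0]]]' --hand 1

```text
time: 20.08
tool_pos: [606.3, -70.9, 65.6]
tool_rot: [[-0.0, 1.0, 0.0], [1.0, 0.0, -0.0], [-0.0, 0.0, -1.0]]
wrist_force: [0.4, 0.6, 0.4]
width: 91.1
grip_force: 0.0
```

Emit:
jog_arm --deltas '[[[0, 0, -0.06], [0, 0, 0]], [[0, 0, -0.14], [0, 0, 0]], [[0, 0, -0.22], [0, 0, 0]], [[0.02, 0, -0.3], [0, 0, 0]], [[0.08, -0.03, -0.31], [0, 0, 0]]]'

```text
time: 20.7
tool_pos: [586.2, -11.7, 302.4]
tool_rot: [[0.002, 1.0, 0.008], [1.0, -0.002, -0.001], [-0.001, 0.008, -1.0]]
wrist_force: [0.4, 0.0, -1.0]
width: 91.0
grip_force: 0.0
```

Emit:
jog_arm --deltas '[[[0.08, -0.04, 0], [0, 0, 0]], [[0.16, -0.08, 0], [0, 0, 0]], [[0.23, -0.11, 0], [0, 0, 0]], [[0.3, -0.127, 0], [0, 0, 0]], [[0.318, -0.127, 0], [0, 0, 0]]]'

```text
time: 21.32
tool_pos: [487.2, 230.4, 298.2]
tool_rot: [[-0.003, 1.0, -0.0], [1.0, 0.003, 0.001], [0.001, -0.0, -1.0]]
wrist_force: [0.1, -1.3, 0.0]
width: 91.1
grip_force: 0.0
```

Emit:
jog_arm --deltas '[[[0, 0, 0], [0, 0, 0]], [[0, 0, 0], [0, 0, 0]], [[0, 0, 0], [0, 0, 0]], [[0, 0, 0], [0, 0, 0]], [[0, 0, 0], [0, 0, 0]]]'

```text
time: 21.95
tool_pos: [488.6, 227.2, 298.0]
tool_rot: [[0.001, 1.0, -0.0], [1.0, -0.001, -0.0], [-0.0, -0.0, -1.0]]
wrist_force: [-0.3, -1.1, 0.3]
width: 91.3
grip_force: 0.0
```

```bash
cat >> h.py <<'E'
def rollers(p,z=60):
    g=p["color"].mean(2).astype(np.uint8);out=[]
    for d in imaging.masks_of(p,"roller0"):
        x,y=[int(v) for v in d["bbox"][:2]];x0,y0=max(x-50,0),max(y-50,0)
        for c in cv2.findContours(cv2.threshold(g[y0:y+50,x0:x+50],150,255,0)[1],cv2.RETR_CCOMP,cv2.CHAIN_APPROX_NONE)[0]:
            if len(c)>50:
                e=cv2.fitEllipse(c);u=(e[0][0]+x0,e[0][1]+y0);print(round(d["confidence"],2),len(c),np.round(u,1),np.round(e[1],1),atz(p,u,z))
E
python3 - <<'E'
from h import *
np.set_printoptions(precision=1,suppress=True)
print(r.state()["tool_pos"])
p=snap("wrist");rollers(p)
for d in imaging.masks_of(p,"cup"): print("cup",np.round(d["bbox"],1),round(d["confidence"],2))
S=snap("scene");D=snap("side")
for n,q in(("S",S),("D",D)):
    for d in imaging.masks_of(q,"roller0"): print(n,np.round(d["bbox"]),round(d["confidence"],2))
a=p["color"][0:300,160:560];b=S["color"][200:350,240:440]
cv2.imwrite("pics/E.png",np.hstack([a,cv2.resize(b,(400,300))])[:,:,::-1])
E
```

```text
[488.6 227.2 298. ]
0.62 76 [368.3 380.3] [16.6 27.8] [549.9 -20.7  60. ]
0.62 189 [411.2 368.3] [23.5 33.8] [609.8  -0.8  60. ]
0.62 90 [387.2 364.5] [10.9 26.2] [575.4   6.1  60. ]
0.61 153 [270.2  74.4] [51.7 55.7] [429.3 376.7  60. ]
0.61 79 [270.3  74.6] [27.2 29.1] [429.4 376.5  60. ]
cup [275.3 204.2  57.8  56. ] 0.88
S [331. 317.  37.  43.] 0.8
S [393. 147.  26.  33.] 0.7
D [280. 406.  28.  42.] 0.57
```

View pics/E.png

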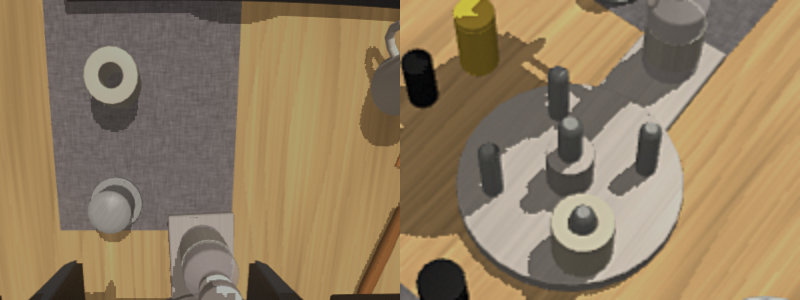

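The first roller is seated on its pin at right crop (583,222). The second roller is at left crop (110,74), and the cup is unmoved.

Emit:
jog_arm --deltas '[[[0.08, -0.04, 0], [0, 0, 0]], [[0.16, -0.079, 0.04], [0, 0, 0]], [[0.199, -0.079, 0.12], [0, 0, 0]], [[0.199, -0.079, 0.2], [0, 0, 0]], [[0.199, -0.079, 0.26], [0, 0, 0]]]' --hand 1

```text
time: 22.92
tool_pos: [428.7, 377.6, 101.2]
tool_rot: [[-0.001, 1.0, 0.0], [1.0, 0.001, 0.0], [0.0, 0.0, -1.0]]
wrist_force: [1.0, -0.2, -0.3]
width: 91.0
grip_force: 0.0
```

Emit:
jog_arm --deltas '[[[0, 0, 0.02], [0, 0, 0]], [[0, 0, 0.04], [0, 0, 0]], [[0, 0, 0.06], [0, 0, 0]], [[0, 0, 0.077], [0, 0, 0]], [[0, 0, 0.077], [0, 0, 0]]]'

```text
time: 23.55
tool_pos: [429.1, 376.7, 44.9]
tool_rot: [[0.0, 1.0, -0.001], [1.0, -0.0, -0.0], [-0.0, -0.001, -1.0]]
wrist_force: [0.2, -0.5, 1.1]
width: 91.0
grip_force: 0.0
```

Emit:
jog_arm --deltas '[[[0, 0, 0], [0, 0, 0]], [[0, 0, 0], [0, 0, 0]], [[0, 0, 0], [0, 0, 0]], [[0, 0, 0], [0, 0, 0]], [[0, 0, 0], [0, 0, 0]]]' --hand 0.4

```text
time: 24.18
tool_pos: [429.3, 377.0, 45.5]
tool_rot: [[-0.0, 1.0, 0.0], [1.0, 0.0, 0.0], [0.0, 0.0, -1.0]]
wrist_force: [-1.9, -1.8, 6.5]
width: 58.7
grip_force: 30.0
```

Emit:
jog_arm --deltas '[[[0, 0, 0], [0, 0, 0]], [[0, 0, 0], [0, 0, 0]], [[0, 0, 0], [0, 0, 0]], [[0, 0, 0], [0, 0, 0]], [[0, 0, 0], [0, 0, 0]]]'

```text
time: 24.8
tool_pos: [429.3, 377.0, 45.5]
tool_rot: [[-0.0, 1.0, 0.0], [1.0, 0.0, 0.0], [0.0, 0.0, -1.0]]
wrist_force: [-0.6, -0.3, 6.8]
width: 58.3
grip_force: 30.0
```

Emit:
jog_arm --deltas '[[[0, 0, -0.08], [0, 0, 0]], [[0, 0, -0.16], [0, 0, 0]], [[0, 0, -0.24], [0, 0, 0]], [[-0.02, 0, -0.32], [0, 0, 0]], [[-0.08, 0, -0.34], [0, 0, 0]]]'

```text
time: 25.42
tool_pos: [430.4, 318.0, 303.9]
tool_rot: [[-0.002, 1.0, 0.005], [1.0, 0.002, 0.003], [0.003, 0.005, -1.0]]
wrist_force: [0.9, -1.0, -2.7]
width: 58.6
grip_force: 30.0
```

Emit:
jog_arm --deltas '[[[-0.08, 0.01, 0], [0, 0, 0]], [[-0.16, 0.03, 0], [0, 0, 0]], [[-0.24, 0.05, 0], [0, 0, 0]], [[-0.32, 0.07, 0], [0, 0, 0]], [[-0.4, 0.09, 0], [0, 0, 0]]]'

```text
time: 26.05
tool_pos: [496.7, 14.9, 300.2]
tool_rot: [[0.0, 1.0, -0.0], [1.0, -0.0, 0.0], [0.0, -0.0, -1.0]]
wrist_force: [1.4, 1.2, -2.4]
width: 58.6
grip_force: 30.0
```

Emit:
jog_arm --deltas '[[[-0.08, 0, 0], [0, 0, 0]], [[-0.1235, 0, 0.05], [0, 0, 0]], [[-0.1235, 0, 0.1], [0, 0, 0]], [[-0.1235, 0, 0.15], [0, 0, 0]], [[-0.1235, 0, 0.18], [0, 0, 0]]]'

```text
time: 26.68
tool_pos: [495.7, -75.7, 163.4]
tool_rot: [[0.0, 1.0, -0.002], [1.0, -0.0, 0.001], [0.001, -0.002, -1.0]]
wrist_force: [-0.7, -0.7, -1.5]
width: 58.4
grip_force: 30.0
```

Emit:
jog_arm --deltas '[[[0, 0, 0], [0, 0, 0]], [[0, 0, 0], [0, 0, 0]], [[0, 0, 0], [0, 0, 0]], [[0, 0, 0], [0, 0, 0]], [[0, 0, 0], [0, 0, 0]]]'

```text
time: 27.3
tool_pos: [496.9, -75.8, 165.6]
tool_rot: [[-0.0, 1.0, 0.001], [1.0, 0.0, -0.0], [-0.0, 0.001, -1.0]]
wrist_force: [-0.8, 0.3, -1.7]
width: 58.6
grip_force: 30.0
```

Run:
```python
from h import *
np.set_printoptions(precision=1,suppress=True)
t=r.state()["tool_pos"];print(t)
p=snap("wrist");S=snap("scene")
a=p["color"][0:400,100:500];b=S["color"][200:350,240:440]
cv2.imwrite("pics/F.png",np.hstack([cv2.resize(a,(400,400)),cv2.copyMakeBorder(cv2.resize(b,(400,300)),0,100,0,0,0)])[:,:,::-1])
c=np.array([t[0],t[1]-.4,t[2]+14.5])
print(proj(p,[c,c+[0,30,0],c+[0,13.5,0],c+[30,0,0],c-[30,0,0]])-[100,0])
```

```text
[496.9 -75.8 165.6]
[[224.5 320.4]
 [224.5 260.8]
 [224.5 294.5]
 [288.  320.2]
 [161.1 320.2]]
```

View pics/F.png

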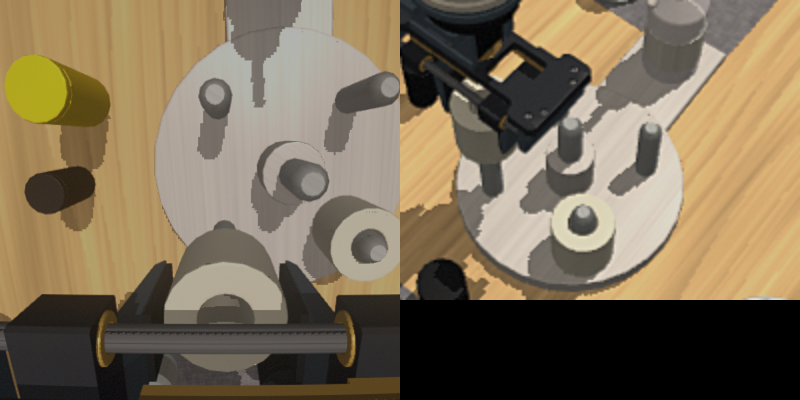

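P0's top is at crop (215,93), which puts P2 near (496,-76). The roller is above it, so I lower it.

Emit:
jog_arm --deltas '[[[0, -0.001, 0.015], [0, 0, 0]], [[0, -0.001, 0.022], [0, 0, 0]], [[0, -0.001, 0.029], [0, 0, 0]], [[0, -0.001, 0.037], [0, 0, 0]], [[0, -0.001, 0.041], [0, 0, 0]]]'

```text
time: 28.02
tool_pos: [495.9, -75.7, 134.1]
tool_rot: [[-0.0, 1.0, -0.0], [1.0, 0.0, 0.0], [0.0, -0.0, -1.0]]
wrist_force: [-0.5, -0.3, -2.6]
width: 58.4
grip_force: 30.0
```

Emit:
jog_arm --deltas '[[[0, 0, 0.02], [0, 0, 0]], [[0, 0, 0.04], [0, 0, 0]], [[0, 0, 0.06], [0, 0, 0]], [[0, 0, 0.08], [0, 0, 0]], [[0, 0, 0.088], [0, 0, 0]]]'

```text
time: 28.65
tool_pos: [495.7, -75.7, 67.7]
tool_rot: [[0.0, 1.0, -0.001], [1.0, -0.0, 0.0], [0.0, -0.001, -1.0]]
wrist_force: [-0.7, -0.4, -2.3]
width: 58.2
grip_force: 30.0
```

Emit:
jog_arm --deltas '[[[0, 0, 0.002], [0, 0, 0]], [[0, 0, 0.003], [0, 0, 0]], [[0, 0, 0.003], [0, 0, 0]], [[0, 0, 0.003], [0, 0, 0]], [[0, 0, 0.003], [0, 0, 0]]]'

```text
time: 29.28
tool_pos: [496.1, -75.8, 66.5]
tool_rot: [[-0.0, 1.0, 0.0], [1.0, 0.0, -0.0], [-0.0, 0.0, -1.0]]
wrist_force: [0.0, -0.2, -2.3]
width: 58.5
grip_force: 30.0
```

Emit:
jog_arm --deltas '[[[0, 0, 0.001], [0, 0, 0]], [[0, 0, 0.001], [0, 0, 0]], [[0, 0, 0.001], [0, 0, 0]], [[0, 0, 0.001], [0, 0, 0]], [[0, 0, 0.001], [0, 0, 0]]]' --hand 1

```text
time: 29.9
tool_pos: [496.0, -75.8, 65.6]
tool_rot: [[-0.0, 1.0, 0.0], [1.0, 0.0, -0.0], [-0.0, 0.0, -1.0]]
wrist_force: [0.7, -0.9, -0.2]
width: 91.4
grip_force: 0.0
```

Emit:
jog_arm --deltas '[[[0, 0, -0.06], [0, 0, 0]], [[0, 0, -0.14], [0, 0, 0]], [[0, 0, -0.22], [0, 0, 0]], [[0, 0, -0.3], [0, 0, 0]], [[0.06, 0, -0.31], [0, 0, 0]]]'

```text
time: 30.52
tool_pos: [497.9, -32.2, 302.2]
tool_rot: [[0.003, 1.0, 0.007], [1.0, -0.003, -0.002], [-0.002, 0.007, -1.0]]
wrist_force: [0.8, 0.9, -1.5]
width: 91.2
grip_force: 0.0
```

Emit:
jog_arm --deltas '[[[0.02, 0.02, 0], [0, 0, 0]], [[0.02, 0.06, 0], [0, 0, 0]], [[0.02, 0.06, 0], [0, 0, 0]], [[0.02, 0.06, 0], [0, 0, 0]], [[0.02, 0.06, 0], [0, 0, 0]]]' --hand 0

```text
time: 31.15
tool_pos: [540.4, -15.9, 297.8]
tool_rot: [[0.0, 1.0, -0.001], [1.0, -0.0, 0.0], [0.0, -0.001, -1.0]]
wrist_force: [-0.3, 0.1, 0.2]
width: 44.2
grip_force: 0.0
```

Run:
```python
from h import *
np.set_printoptions(precision=1,suppress=True)
t=r.state()["tool_pos"];print(t)
p=snap("wrist");S=snap("scene");D=snap("side")
for q in(p,S,D):
  for d in imaging.masks_of(q,"pump_top"): print(np.round(d["bbox"]),round(d["confidence"],2))
a=p["color"][0:400,100:500];b=S["color"][150:350,240:440]
cv2.imwrite("pics/G.png",np.hstack([a,cv2.resize(b,(400,400))])[:,:,::-1])
```

```text
[540.4 -15.9 297.8]
[320.  43.  52.  84.] 0.75
[385. 182.   8.  14.] 0.41
[336. 262. 139. 167.] 0.3
```

View pics/G.png

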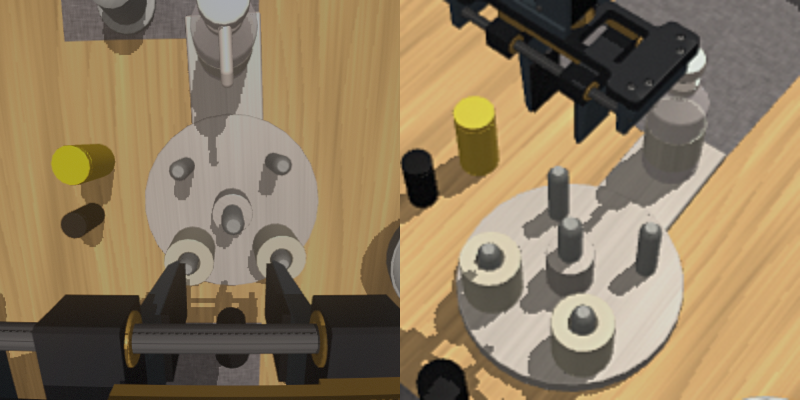

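Both rollers are seated, at right crop (490,260) and (583,325). The pump cap is at the top of the wrist view, around crop (222,5), so I shift to see it whole.

Emit:
jog_arm --deltas '[[[0.05, 0, 0], [0, 0, 0]], [[0.1, 0, 0], [0, 0, 0]], [[0.1, 0, 0], [0, 0, 0]], [[0.1, 0, 0], [0, 0, 0]], [[0.1, 0, 0], [0, 0, 0]]]' --hand 0

```text
time: 32.08
tool_pos: [541.0, 58.5, 298.1]
tool_rot: [[0.001, 1.0, 0.0], [1.0, -0.001, -0.0], [-0.0, 0.0, -1.0]]
wrist_force: [0.3, 0.1, -0.4]
width: 0.3
grip_force: 0.0
```

Run:
```python
from h import *
np.set_printoptions(precision=1,suppress=True)
st=r.state();print(st["tool_pos"],st["width"])
p=snap("wrist");S=snap("scene")
for d in imaging.masks_of(p,"pump_top"): print(np.round(d["bbox"]),round(d["confidence"],2))
g=p["color"].min(2);m=cv2.threshold(g,175,255,0)[1];m[200:]=0
for c in cv2.findContours(m,cv2.RETR_EXTERNAL,cv2.CHAIN_APPROX_NONE)[0]:
    if len(c)>60: (u,v),rr=cv2.minEnclosingCircle(c);e=cv2.fitEllipse(c);print(len(c),u,v,rr,np.round(e[0]+e[1],1),atz(p,e[0],184),atz(p,(u,v),184))
print("predict",proj(p,[[541,166,184],[561,166,184]]))
cv2.imwrite("pics/H.png",cv2.resize(p["color"][0:200,200:466,::-1],(798,600)))
```

```text
[541.   58.5 298.1] 0.2683035271431824
[321. 130.  51. 104.] 0.89
[373. 286.  43.  17.] 0.39
predict [[324.7 103.2]
 [351.2 103.3]]
```

View pics/H.png

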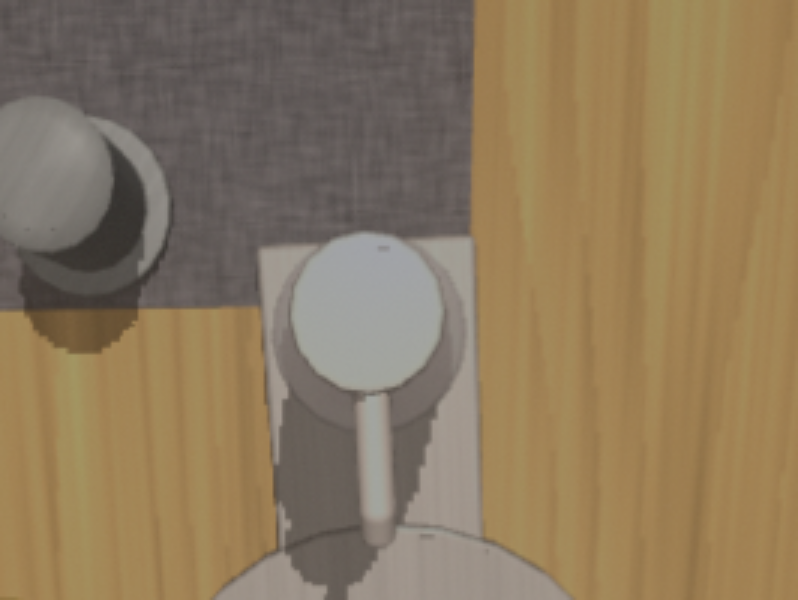

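The pump cap centre is at crop (367,312), i.e. pixel (322.3,104), so about (539.5,165.5,184). That agrees with the prediction.

Emit:
jog_arm --deltas '[[[0.08, -0.002, 0], [0, 0, 0]], [[0.143, -0.002, 0.03], [0, 0, 0]], [[0.143, -0.002, 0.08], [0, 0, 0]], [[0.143, -0.002, 0.12], [0, 0, 0]], [[0.143, -0.002, 0.12], [0, 0, 0]]]' --hand 0

```text
time: 32.85
tool_pos: [538.4, 166.1, 206.4]
tool_rot: [[0.0, 1.0, -0.004], [1.0, -0.0, -0.001], [-0.001, -0.004, -1.0]]
wrist_force: [0.3, 0.4, 1.5]
width: 0.5
grip_force: 0.0
```

Emit:
jog_arm --deltas '[[[0, 0, 0.005], [0, 0, 0]], [[0, 0, 0.01], [0, 0, 0]], [[0, 0, 0.015], [0, 0, 0]], [[0, 0, 0.018], [0, 0, 0]], [[0, 0, 0.018], [0, 0, 0]]]'

```text
time: 33.48
tool_pos: [540.1, 166.5, 194.9]
tool_rot: [[0.0, 1.0, 0.001], [1.0, -0.0, 0.0], [0.0, 0.001, -1.0]]
wrist_force: [3.1, -0.9, 5.0]
width: 0.4
grip_force: 2.7
```

Emit:
jog_arm --deltas '[[[0, 0, 0.003], [0, 0, 0]], [[0, 0, 0.005], [0, 0, 0]], [[0, 0, 0.006], [0, 0, 0]], [[0, 0, 0.006], [0, 0, 0]], [[0, 0, 0.006], [0, 0, 0]]]'

```text
time: 34.1
tool_pos: [540.2, 166.5, 191.1]
tool_rot: [[0.0, 1.0, 0.002], [1.0, -0.0, 0.0], [0.0, 0.002, -1.0]]
wrist_force: [-0.3, -2.1, 15.4]
width: 0.6
grip_force: 7.8
```

Emit:
jog_arm --deltas '[[[0, 0, 0.001], [0, 0, 0]], [[0, 0, 0.002], [0, 0, 0]], [[0, 0, 0.002], [0, 0, 0]], [[0, 0, 0.002], [0, 0, 0]], [[0, 0, 0.002], [0, 0, 0]]]'

```text
time: 34.72
tool_pos: [540.3, 166.5, 190.9]
tool_rot: [[-0.0, 1.0, 0.003], [1.0, 0.0, 0.0], [0.0, 0.003, -1.0]]
wrist_force: [-6.7, -3.9, 35.3]
width: 0.5
grip_force: 17.9
```

Emit:
jog_arm --deltas '[[[0, 0, -0.02], [0, 0, 0]], [[0, 0, -0.04], [0, 0, 0]], [[0, 0, -0.1], [0, 0, 0]], [[0, -0.06, -0.145], [0, 0, 0]], [[0, -0.12, -0.145], [0, 0, 0]]]'

```text
time: 35.35
tool_pos: [449.3, 166.7, 299.5]
tool_rot: [[0.0, 1.0, 0.003], [1.0, -0.0, 0.001], [0.001, 0.003, -1.0]]
wrist_force: [-0.0, 0.4, -0.4]
width: 0.4
grip_force: 0.0
```

Emit:
jog_arm --deltas '[[[-0.04, -0.027, 0], [0, 0, 0]], [[-0.04, -0.027, 0], [0, 0, 0]], [[-0.04, -0.027, 0], [0, 0, 0]], [[-0.04, -0.027, 0], [0, 0, 0]], [[-0.04, -0.027, 0], [0, 0, 0]]]' --hand 1

```text
time: 35.98
tool_pos: [429.5, 136.8, 297.1]
tool_rot: [[-0.0, 1.0, -0.0], [1.0, 0.0, -0.0], [-0.0, -0.0, -1.0]]
wrist_force: [0.4, -0.0, 0.3]
width: 47.3
grip_force: 0.0
```

Run:
```python
from h import *
np.set_printoptions(precision=1,suppress=True)
st=r.state();print(st["tool_pos"],st["width"])
p=snap("wrist");S=snap("scene");D=snap("side")
for n,q in(("w",p),("S",S),("D",D)):
  for d in imaging.masks_of(q,"cup"): print(n,np.round(d["bbox"],1),round(d["confidence"],2))
a=p["color"][0:300,120:520];b=S["color"][130:280,280:480]
cv2.imwrite("pics/I.png",np.hstack([a,cv2.resize(b,(400,300))])[:,:,::-1])
cv2.imwrite("pics/I.png",cv2.resize(cv2.imread("pics/I.png"),(800,300)))
```

```text
[429.5 136.8 297.1] 47.31860014007042
w [319.4 133.8  56.5  56.1] 0.87
S [349.2 182.   31.6  41. ] 0.63
S [335.4 259.9 137.1 174. ] 0.46
D [314.9 351.3  27.7  47. ] 0.9
D [332.5 220.2  14.3  23.8] 0.66
```

View pics/I.png

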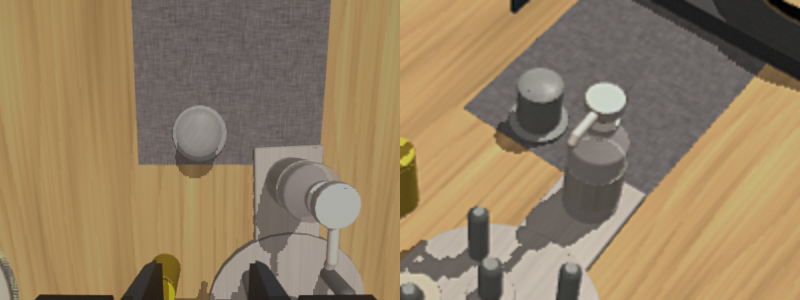

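The cup is at left crop (199,134), nearly under the camera. The pump is up again.

Run:
```python
from h import *
np.set_printoptions(precision=1,suppress=True)
p=snap("wrist");d=imaging.masks_of(p,"cup")[0]
c=max(cv2.findContours(d["pixels"].astype(np.uint8),cv2.RETR_EXTERNAL,cv2.CHAIN_APPROX_NONE)[0],key=len)
e=cv2.fitEllipse(c);print(e,r.state()["tool_pos"])
for z in(4,8,40,71):print(z,atz(p,e[0],z))
g=cv2.GaussianBlur(p["color"].mean(2).astype(np.uint8),(3,3),0)[100:170,285:355]
print(g[34,::2]);print(g[::2,34])
for X in([424,226],[426,228]): print(np.r_[proj(p,[[*X,8],[X[0]-35,X[1],8],[X[0]+35,X[1],8],[X[0],X[1]-35,8],[X[0],X[1]+35,8]]),proj(p,[[*X,65],[X[0]-26,X[1],65],[X[0]+26,X[1],65],[X[0],X[1]-26,65],[X[0],X[1]+26,65]])])
S=snap("scene");D=snap("side")
# height of cup top from three views (top-face centres)
print(tri((p,(318.5,134)),(S,(350,171)),(D,(315,341))))
```

```text
((319.53887939453125, 132.6842803955078), (53.64166259765625, 54.77588653564453), 168.93939208984375) [429.3 136.5 297.3]
4 [422.1 225.3   4. ]
8 [422.1 225.2   8. ]
40 [422.7 224.8  40. ]
71 [423.2 224.3  71. ]
[101  99 104  99 125 138 127 131 135 136 137 138 139 141 141 142 143 144
 143 143 144 142 139 138 138 135 130 126 127 141 140 107 104 100  99]
[ 98  97 108 148 145 138 144 149 153 151 151 150 148 147 146 146 145 144
 142 140 140 139 137 135 132 128 125 118 102  89  83  68  79  88  88]
[[321.  132.1]
 [293.5 132.1]
 [348.5 132.1]
 [321.1 160. ]
 [320.9 103.1]
 [320.3 131.2]
 [296.9 131.2]
 [343.8 131.2]
 [320.4 155.1]
 [320.2 106.5]]
[[322.6 130.4]
 [295.1 130.5]
 [350.1 130.5]
 [322.6 158.5]
 [322.5 101.4]
 [322.1 129.3]
 [298.7 129.4]
 [345.6 129.3]
 [322.2 153.3]
 [322.1 104.5]]
(array([419.6, 226. ,  64.2]), [np.float64(3.5073311365704423), np.float64(1.317240984613437), np.float64(1.5909905671228173)])
```

Emit:
jog_arm --deltas '[[[0.06, -0.009, 0], [0, 0, -0.055]], [[0.119, -0.009, 0.04], [0, 0, -0.111]], [[0.119, -0.009, 0.12], [0, 0, -0.111]], [[0.119, -0.009, 0.2], [0, 0, -0.111]], [[0.119, -0.009, 0.25], [0, 0, -0.111]]]' --hand 1

```text
time: 37.1
tool_pos: [421.5, 225.5, 107.5]
tool_rot: [[-0.342, 0.94, -0.002], [0.94, 0.342, -0.001], [-0.0, -0.002, -1.0]]
wrist_force: [0.9, -0.3, 0.6]
width: 91.5
grip_force: 0.0
```

Emit:
jog_arm --deltas '[[[0, 0, 0.02], [0, 0, 0]], [[0, 0, 0.04], [0, 0, 0]], [[0, 0, 0.06], [0, 0, 0]], [[0, 0, 0.08], [0, 0, 0]], [[0, 0, 0.086], [0, 0, 0]]]'

```text
time: 37.72
tool_pos: [422.3, 225.6, 44.7]
tool_rot: [[-0.342, 0.94, -0.001], [0.94, 0.342, -0.0], [-0.0, -0.001, -1.0]]
wrist_force: [0.1, -0.4, 0.0]
width: 91.1
grip_force: 0.0
```

Emit:
jog_arm --deltas '[[[0, 0, 0], [0, 0, 0]], [[0, 0, 0], [0, 0, 0]], [[0, 0, 0], [0, 0, 0]], [[0, 0, 0], [0, 0, 0]], [[0, 0, 0], [0, 0, 0]]]' --hand 0.3

```text
time: 38.35
tool_pos: [422.4, 225.7, 45.5]
tool_rot: [[-0.342, 0.94, -0.0], [0.94, 0.342, -0.0], [0.0, -0.0, -1.0]]
wrist_force: [-0.6, -1.2, 4.9]
width: 50.9
grip_force: 30.0
```

Emit:
jog_arm --deltas '[[[0, 0, 0], [0, 0, 0]], [[0, 0, 0], [0, 0, 0]], [[0, 0, 0], [0, 0, 0]], [[0, 0, 0], [0, 0, 0]], [[0, 0, 0], [0, 0, 0]]]'

```text
time: 38.98
tool_pos: [422.4, 225.7, 45.5]
tool_rot: [[-0.342, 0.94, -0.0], [0.94, 0.342, -0.0], [-0.0, -0.0, -1.0]]
wrist_force: [-1.6, -1.1, 6.4]
width: 50.9
grip_force: 30.0
```

Emit:
jog_arm --deltas '[[[0, 0, -0.08], [0, 0, 0]], [[0, 0, -0.16], [0, 0, 0]], [[0, 0, -0.24], [0, 0, 0.055]], [[0, 0, -0.32], [0, 0, 0.111]], [[0, 0, -0.34], [0, 0, 0.111]]]'

```text
time: 39.6
tool_pos: [423.6, 226.2, 304.0]
tool_rot: [[0.003, 1.0, 0.005], [1.0, -0.003, 0.002], [0.002, 0.005, -1.0]]
wrist_force: [1.4, 0.8, -4.4]
width: 50.4
grip_force: 30.0
```

Emit:
jog_arm --deltas '[[[0, 0, 0], [0, 0, 0]], [[0, 0, 0], [0, 0, 0]], [[0, 0, 0], [0, 0, 0]], [[0, 0, 0], [0, 0, 0]], [[0, 0, 0], [0, 0, 0]]]'

```text
time: 40.22
tool_pos: [422.4, 225.7, 299.9]
tool_rot: [[0.0, 1.0, -0.001], [1.0, -0.0, -0.0], [-0.0, -0.001, -1.0]]
wrist_force: [-0.1, 0.2, -1.9]
width: 50.7
grip_force: 30.0
```

Emit:
jog_arm --deltas '[[[-0.07, 0.04, 0], [0, 0, 0]], [[-0.14, 0.08, 0], [0, 0, 0]], [[-0.21, 0.12, 0], [0, 0, 0]], [[-0.28, 0.16, 0], [0, 0, 0]], [[-0.3256, 0.1685, 0], [0, 0, 0]]]'

```text
time: 40.85
tool_pos: [550.2, -21.0, 299.9]
tool_rot: [[0.001, 1.0, 0.0], [1.0, -0.001, -0.0], [-0.0, 0.0, -1.0]]
wrist_force: [-0.1, 0.4, -2.5]
width: 50.9
grip_force: 30.0
```

Emit:
jog_arm --deltas '[[[0, 0, 0.04], [0, 0, 0]], [[0, 0, 0.08], [0, 0, 0]], [[0, 0, 0.12], [0, 0, 0]], [[0, 0, 0.15], [0, 0, 0]], [[0, 0, 0.15], [0, 0, 0]]]'

```text
time: 41.48
tool_pos: [548.0, -18.4, 186.5]
tool_rot: [[-0.0, 1.0, -0.003], [1.0, 0.0, 0.0], [0.0, -0.003, -1.0]]
wrist_force: [0.2, -0.2, -2.2]
width: 51.3
grip_force: 30.0
```

Run:
```python
from h import *
np.set_printoptions(precision=1,suppress=True)
st=r.state();t=st["tool_pos"];print(t,st["width"],st["tool_rot"])
p=snap("wrist");S=snap("scene");D=snap("side")
a=p["color"][0:400,120:520];b=D["color"][180:380,220:420]
cv2.imwrite("pics/J.png",np.hstack([a,cv2.resize(b,(400,400))])[:,:,::-1])
c=np.array([t[0],t[1],t[2]-45.5])
print(proj(p,[c+[0,0,65],c+[0,26,65],c+[26,0,65],c-[26,0,-65],c+[0,35,8],c+[-35,0,8],c+[35,0,8]])-[120,0])
```

```text
[548.  -18.4 186.5] 51.28113021796014 [[-0.  1. -0.]
 [ 1.  0.  0.]
 [ 0. -0. -1.]]
[[204.4 325.4]
 [204.3 272.7]
 [261.2 325.3]
 [147.7 325.1]
 [204.9 221. ]
 [148.6 275.9]
 [261.4 276. ]]
```

View pics/J.png

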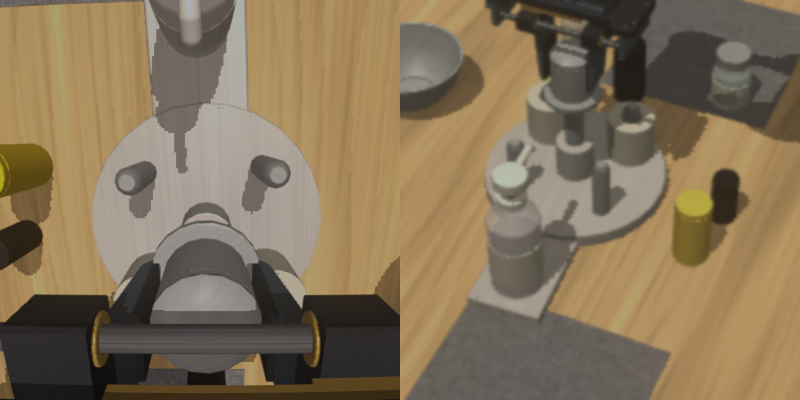

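The cup sits centred in the jaws above the shaft (flange front edge at crop (205,222), as predicted). I lower it.

Emit:
jog_arm --deltas '[[[0, 0, 0.01], [0, 0, 0]], [[0, 0, 0.018], [0, 0, 0]], [[0, 0, 0.026], [0, 0, 0]], [[0, 0, 0.034], [0, 0, 0]], [[0, 0, 0.034], [0, 0, 0]]]'

```text
time: 42.25
tool_pos: [548.6, -18.4, 161.7]
tool_rot: [[-0.0, 1.0, -0.001], [1.0, 0.0, 0.0], [0.0, -0.001, -1.0]]
wrist_force: [-0.4, 0.2, -2.8]
width: 50.6
grip_force: 30.0
```

Bottom at 116, engaged with no side force, so I continue 45 mm.

Emit:
jog_arm --deltas '[[[0, 0, 0.015], [0, 0, 0]], [[0, 0, 0.03], [0, 0, 0]], [[0, 0, 0.045], [0, 0, 0]], [[0, 0, 0.056], [0, 0, 0]], [[0, 0, 0.06], [0, 0, 0]]]'

```text
time: 42.88
tool_pos: [548.6, -18.4, 116.6]
tool_rot: [[-0.0, 1.0, -0.001], [1.0, 0.0, 0.0], [0.0, -0.001, -1.0]]
wrist_force: [-0.0, -0.2, -2.0]
width: 50.9
grip_force: 30.0
```

Emit:
jog_arm --deltas '[[[0, 0, 0.001], [0, 0, 0]], [[0, 0, 0.001], [0, 0, 0]], [[0, 0, 0.001], [0, 0, 0]], [[0, 0, 0.001], [0, 0, 0]], [[0, 0, 0.001], [0, 0, 0]]]'

```text
time: 43.5
tool_pos: [548.9, -18.5, 116.7]
tool_rot: [[0.0, 1.0, 0.0], [1.0, -0.0, -0.0], [-0.0, 0.0, -1.0]]
wrist_force: [-0.5, -1.1, -3.5]
width: 50.8
grip_force: 30.0
```

Bottom is about 1 mm above the hub. Release, rise straight up, then back away to look.

Emit:
jog_arm --deltas '[[[0, 0, 0.0013], [0, 0, 0]], [[0, 0, 0.0013], [0, 0, 0]], [[0, 0, 0.0013], [0, 0, 0]], [[0, 0, 0.0013], [0, 0, 0]], [[0, 0, 0.0013], [0, 0, 0]]]'

```text
time: 44.12
tool_pos: [548.9, -18.4, 115.6]
tool_rot: [[0.0, 1.0, -0.0], [1.0, -0.0, -0.0], [-0.0, -0.0, -1.0]]
wrist_force: [0.6, -0.1, -2.9]
width: 50.8
grip_force: 30.0
```

Emit:
jog_arm --deltas '[[[0, 0, 0], [0, 0, 0]], [[0, 0, 0], [0, 0, 0]], [[0, 0, 0], [0, 0, 0]], [[0, 0, 0], [0, 0, 0]], [[0, 0, 0], [0, 0, 0]]]' --hand 1

```text
time: 44.75
tool_pos: [548.9, -18.4, 115.6]
tool_rot: [[-0.0, 1.0, 0.0], [1.0, 0.0, -0.0], [-0.0, 0.0, -1.0]]
wrist_force: [-0.2, 0.7, 0.8]
width: 91.2
grip_force: 0.0
```

Emit:
jog_arm --deltas '[[[0, 0, -0.05], [0, 0, 0]], [[0, 0, -0.12], [0, 0, 0]], [[0, 0, -0.19], [0, 0, 0]], [[0, 0, -0.26], [0, 0, 0]], [[-0.06, 0, -0.29], [0, 0, 0]]]'

```text
time: 45.38
tool_pos: [549.7, -62.3, 336.4]
tool_rot: [[-0.003, 1.0, 0.004], [1.0, 0.003, -0.0], [-0.0, 0.004, -1.0]]
wrist_force: [0.3, -0.9, -0.4]
width: 91.6
grip_force: 0.0
```

Emit:
jog_arm --deltas '[[[-0.03, 0, 0], [0, 0, 0]], [[-0.03, 0, 0], [0, 0, 0]], [[-0.03, 0, 0], [0, 0, 0]], [[-0.03, 0, 0], [0, 0, 0]], [[-0.03, 0, 0], [0, 0, 0]]]'

```text
time: 46.0
tool_pos: [548.9, -85.3, 332.9]
tool_rot: [[-0.001, 1.0, -0.0], [1.0, 0.001, 0.0], [0.0, -0.0, -1.0]]
wrist_force: [-0.0, -0.3, -0.4]
width: 91.5
grip_force: 0.0
```

Run:
```python
from h import *
np.set_printoptions(precision=1,suppress=True)
st=r.state();print(st["tool_pos"],st["width"],st["time"],st["wrist_force"])
p=snap("wrist");S=snap("scene");D=snap("side")
for d in imaging.masks_of(D,"cup")+imaging.masks_of(D,"roller0"): print(np.round(d["bbox"],1),round(d["confidence"],2))
print("pred side: cup top/flange",proj(D,[[549,-18.7,141],[549,-18.7,70],[496,-76,80],[606,-71.5,80]])-[220,180])
b=D["color"][160:310,220:420];c=p["color"][0:300,120:520]
cv2.imwrite("pics/K.png",np.hstack([c,cv2.resize(b,(400,300))])[:,:,::-1])
```

```text
[548.9 -85.3 332.9] 91.45500049766325 46.0 [-0.  -0.3 -0.4]
[306.4 240.8  25.3  38.3] 0.75
[289.5 235.4   7.3  33.3] 0.8
[334.2 249.2  24.   30.7] 0.8
pred side: cup top/flange [[ 85.2  47.6]
 [ 85.7  69.2]
 [114.4  57.6]
 [ 73.8  47.2]]
```

View pics/K.png

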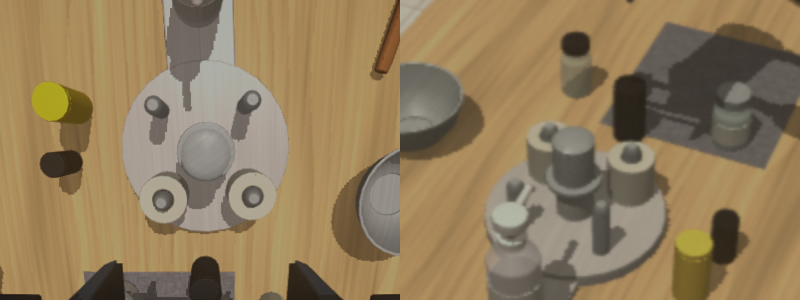

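The cup sits on the hub (flange at the predicted row), both rollers are down on their pins, and the cap stands upright clear of the carrier. Everything else is in place.

```bash
python3 -c "
from h import *
print(order.hand_in())"
```

```text
the job is handed in; nothing more can be done
None
```

The job is done and handed in at 46 s, though I got no verdict back: both rollers on the worktop are fully down on their pins, the dust cap stands upright clear of the carrier by the edge of a grey mat, the pump was pressed right down and came up again, and the bearing cup then went onto the shaft and sits on the hub.

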